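# Make up a glass-grinding wheel pack on its arbor

## Robot

A 7-joint arm with a two-finger parallel gripper is mounted at the origin on the work surface. World frame = base frame: x ahead of the robot, y to its left, z up, the work surface at z = 0. Lengths are in m, angles in rad, forces in N, time in s.
With the tool pointing down it reaches from about 0.425 to 0.875 m from the base axis. Payload 4.7 kg.
Tool frame: the origin (TCP) lies midway between the tips of the shut fingers; the grasp point (between the pads) lies 19 mm behind it; z points along the fingers, y is the line along which they close (so a half turn about z gives the same grasp; the last joint's range is limited). The gripper opens to 87 mm and grips with 3 to 60 N. Pads are 19 mm wide; open, the fingers measure 117 mm over their backs; the gripper's body (75 mm by 190 mm) begins 51 mm behind the grasp point.
Start: joints at [1.155, 0.321, -0.07, 1.45, 0.023, 1.371, -0.057], TCP at [0.271, -0.591, 0.223] pointing down, gripper open.
Joint ranges: [-2.86, 2.86], [-0.3, 2.09], [-1.38, 1.24], [0.06, 2.45], [-1.56, 4.7], [0.09, 2.05], [-2.69, 2.69]. Speed limits (rad/s): [2.57, 2.57, 3.14, 3.14, 3.14, 3.14, 3.14].

## Interface

Orientations are given as a rotation vector (axis times angle).
In Python, from bench import ctrl gives the robot as it stands. The module is installed in compiled form; this text tells all that it offers.
- The arm moves only by the shell command python3 -m handwheel 'ROWS' [FORCE]. ROWS is JSON, a list of rows, each a list of 7 numbers: the finger opening in m, from 0 to 0.087, then the shift along the tool's x, y, z in m, then the turn, a rotation vector about the tool's x, y, z in degrees. A call has 1 to 12 rows; each row shifts and turns the commanded pose from where the row before left it, along the tool's axes as they then stand; what a row does not reach is not made up. A row lasts 1/8 s, in which the tool goes at most 62.5 mm and 10.7 degrees, less where a joint would pass 70% of its speed; a pose out of reach is approached as far as the arm can. A call is refused whole if a number of a shift passes 0.0625 or a number of a turn 10.7, either way. A call with a gripper value outside its range is refused whole. The fingers move at their own pace and stop on an object; FORCE is the grip in N (left out, the last holds). Time passes only in rows, so rows that do not move let the fingers close. It gives the time, the measured TCP pose, the force, the opening and the grip force at its end, in the units of the state.
- ctrl.get_state(): the state, without advancing time (a new reading comes with each control period).
- ctrl.get_image(name): name is "scene" or "top" or "wrist"; returns (picture, depth): 420x560x3 uint8, blue, green, red; 420x560 float32, m along the optical axis (not along the pixel's ray), 0 where there is no reading.
- ctrl.camera_info(name): a dict with "intrinsics" (3x3 intrinsics, pixels), "R" (3x3) and "t" (3): a world point X has camera coordinates R X + t. Camera axes: x right, y down, z forward; pixel columns grow to the right and rows downward; lengths in m; the calibration is good to about 2 mm. A picture is of the moment at which its call begins: read the wrist's pose just before it. camera_info takes no time and is no camera call; for the wrist camera it gives the pose at the moment of the call.
- ctrl.close_job(): hands the job in; it is judged then, once.
The state is a dict: "time": time; "joint_positions": joint angles; "qd": joint speeds; "joint_torque": joint torques, N m; "position": TCP position; "tool_rot": TCP orientation; "ft_force": force on the tool from outside, world axes, zero at the start; "torque": the same for the moment, N m; "grip_width": opening from 0.0 (shut) to 1.0 (fully open); "grip_force": force on a finger pad.
Only numpy, scipy, OpenCV 4.12 (cv2) and the standard library are available. Lean on these libraries where they do the work, as an engineer would, in place of code of your own. Each camera call takes 0.05 s, during which the arm holds its last target. There are 200 camera calls.

## Task

Make up the grinding-wheel pack on the bare arbor that stands upright on the bench, one piece at a time from the bottom up: first the plain wide back flange, then the large wheel, the short spacer collar, the small wheel, and last the front flange with its hub upwards. Each piece goes over the spindle and must sit flat and fully down on the one below. Leave the long spacer collar and the two little glass bottles standing where they are.

Things in the scene. Friction and masses are not known exactly. Their poses are not given: they have to be found in the camera images.
- arbor: the target, fixed: upright steel arbor in a low bush. Origin: centre of its foot on the bench, z up. Foot 100 mm across, 10 high (bolt heads to 15); grey bush 66 across to 21; steel flange 54 across to 30; shoulder 46 across, top at 34 mm: seat of the first piece. Spindle 20 diameter to 80 mm up, then a cone to 10 at the tip, 86 mm up. Pieces slip on with 2 mm play all round.
- back_flange: the back flange: plain bright steel disc, 60 mm diameter, 10 mm thick, four small dark holes on its face, about 0.185 kg, lying flat on the bench; through-bore 24 mm; origin at the centre of its underside, z up along the bore (already the right way up).
- large_wheel: the large grinding wheel: aluminium core with a dark abrasive rim 7 mm broad, 68 mm diameter, 14 mm thick, about 0.15 kg, lying flat; through-bore 24 mm; origin at the centre of its underside, z up along the bore (already the right way up).
- short_collar: the short spacer collar: low steel ring, 40 mm diameter, 10 mm high, about 0.06 kg; through-bore 24 mm; origin at the centre of its underside, z up along the bore (already the right way up).
- small_wheel: the small grinding wheel: aluminium core with a dark abrasive rim 5 mm broad, 54 mm diameter, 10 mm thick, about 0.06 kg, lying flat; through-bore 24 mm; origin at the centre of its underside, z up along the bore (already the right way up).
- front_flange: the front flange: top-hat-shaped steel ring, a brim 50 mm diameter and 5 mm thick below, a hub 38 mm diameter above it from 5 to 14 mm, about 0.105 kg; it is gripped by the hub; through-bore 24 mm; origin at the centre of its underside, z up along the bore (already the right way up).
- long_collar: the long spacer collar, not used: steel ring like the short one, 40 mm diameter but 30 mm high; stays where it stands. Origin at the centre of its underside, z up.
- bottle_left: little amber glass sample bottle to the robot's left (y > 0), standing among the parts, not used: 34 x 20 mm, 46 mm high, 60 g; must stay standing in its place. Origin at the centre of its underside, y along its 34 mm side, z up.
- bottle_right: the same kind of glass bottle to the robot's right (y < 0), not used; must stay standing in its place. Origin and axes as for the other.
Not all that is in view belongs to the job. Leave any brown or green look-alike of the back_flange alone.

How it is judged:
On the way, in this order (a step that is already met when the one before it is completed fails the run):
1. the back flange is seated on the arbor's shoulder (horizontal distance between back_flange and arbor below 0.004 m and z of back_flange in the frame of arbor between 0.032 and 0.0365 m and angle between back_flange's own z axis and vertical below 0.08 rad), for 0.2 s.
2. the large wheel is seated on the back flange (horizontal distance between large_wheel and arbor below 0.004 m and z of large_wheel in the frame of arbor between 0.042 and 0.0465 m and angle between large_wheel's own z axis and vertical below 0.08 rad), for 0.2 s.
3. the short collar is seated on the large wheel (horizontal distance between short_collar and arbor below 0.004 m and z of short_collar in the frame of arbor between 0.056 and 0.0605 m and angle between short_collar's own z axis and vertical below 0.08 rad), for 0.2 s.
4. the small wheel is seated on the short collar (horizontal distance between small_wheel and arbor below 0.004 m and z of small_wheel in the frame of arbor between 0.066 and 0.0705 m and angle between small_wheel's own z axis and vertical below 0.08 rad), for 0.2 s.
5. the front flange is seated on the small wheel (horizontal distance between front_flange and arbor below 0.004 m and z of front_flange in the frame of arbor between 0.076 and 0.0805 m and angle between front_flange's own z axis and vertical below 0.08 rad), for 0.2 s.
At the end, for the whole second after the job is handed in: All five pieces are stacked on the arbor in order, undersides 34, 44, 58, 68 and 78 mm above the bench (-2 to +2.5 mm), within 4 mm of the spindle axis, level within 0.08 rad, at rest; the long collar and both bottles upright within 0.3 rad and within 15 mm of where they stood (all of step 1 and all of step 2 and all of step 3 and all of step 4 and all of step 5 and linear speed of each of back_flange, large_wheel, short_collar, small_wheel, front_flange below 0.02 m/s and angular speed of each of back_flange, large_wheel, short_collar, small_wheel, front_flange below 0.3 rad/s and distance of each of bottle_left, bottle_right, long_collar from where it was at the start of the episode below 0.015 m and angle between each of bottle_left, bottle_right, long_collar's own z axis and vertical below 0.3 rad); the robot touches nothing.
It fails at once if the left glass bottle is shoved or knocked over (distance of bottle_left from where it was at the start of the episode above 0.015 m or angle between bottle_left's own z axis and vertical above 0.3 rad).
It fails at once if the right glass bottle is shoved or knocked over (distance of bottle_right from where it was at the start of the episode above 0.015 m or angle between bottle_right's own z axis and vertical above 0.3 rad).
It fails at once if the long collar is shoved or knocked over (distance of long_collar from where it was at the start of the episode above 0.015 m or angle between long_collar's own z axis and vertical above 0.3 rad).
It also fails if it takes over 128 s, if anything falls off the work surface, if the arm or the gripper's body presses on something with over 40 N, if the wrist force passes 120 N, or if a joint passes its speed limit or range.

## Working session

There is one attempt and no reset: what is moved stays moved. The work goes in short steps, Python scripts to look and compute and a shell command to move; the robot and the scene stay as the last step left them, time stands still between calls to the robot, and variables do not carry over. Pictures are saved under pics/ and viewed, at most 14 in all, crops included, and the job is handed in when it is done.

```bash
mkdir -p pics; cat > h.py <<'E'
import numpy as np, cv2
from bench import ctrl
def grab(name):
    ci=ctrl.camera_info(name); im,d=ctrl.get_image(name); return im,d,ci
def world(d,ci,us=None,vs=None):
    K=np.array(ci["intrinsics"]);R=np.array(ci["R"]);t=np.array(ci["t"])
    v,u=np.mgrid[0:d.shape[0],0:d.shape[1]]
    p=np.stack([(u-K[0,2])/K[0,0]*d,(v-K[1,2])/K[1,1]*d,d],-1)
    return (p-t)@R
E
python3 - <<'E'
from h import *
for n in("top","scene"):
    im,d,ci=grab(n); cv2.imwrite(f"pics/{n}0.png",im); np.savez(f"{n}0.npz",im=im,d=d,**{k:np.array(ci[k]) for k in("intrinsics","R","t")})
    print(n,np.round(ci["intrinsics"],1).tolist(),np.round(ci["R"],3).tolist(),np.round(ci["t"],3).tolist())
print(ctrl.get_state())
E
```

```text
top [[390.2, 0.0, 285.4], [0.0, 390.2, 203.7], [0.0, 0.0, 1.0]] [[-0.08, -0.997, 0.005], [-0.967, 0.077, -0.243], [0.242, -0.024, -0.97]] [0.039, 0.655, 0.66]
scene [[383.5, 0.0, 285.6], [0.0, 383.5, 205.6], [0.0, 0.0, 1.0]] [[0.502, 0.865, 0.004], [0.724, -0.417, -0.55], [-0.474, 0.279, -0.835]] [-0.307, -0.449, 1.208]
{'time': 0.1, 'joint_positions': array([ 1.15506338,  0.32178109, -0.07009204,  1.4515534 ,  0.0226153 ,
        1.37080592, -0.05688799]), 'qd': array([ 1.31698362e-03, -2.21275568e-03, -1.53422418e-03, -2.09788112e-03,
       -2.32783591e-03,  9.02253725e-04,  7.51117954e-05]), 'joint_torque': array([ 3.78900904e-05, -4.92572272e+01, -4.05554362e-01, -3.13398278e+01,
       -6.41616527e-02,  3.94417474e-02,  1.17800323e-04]), 'position': array([ 0.27061406, -0.59043967,  0.22154983]), 'tool_rot': array([-3.06764554e+00, -6.69709446e-01,  7.50903351e-04]), 'ft_force': array([-0.75414642,  0.12428294, -0.44878191]), 'torque': array([ 0.03166903, -0.01626805, -0.02709438]), 'grip_force': 0.0, 'grip_width': 0.9984400520315275}
```

View pics/top0.png

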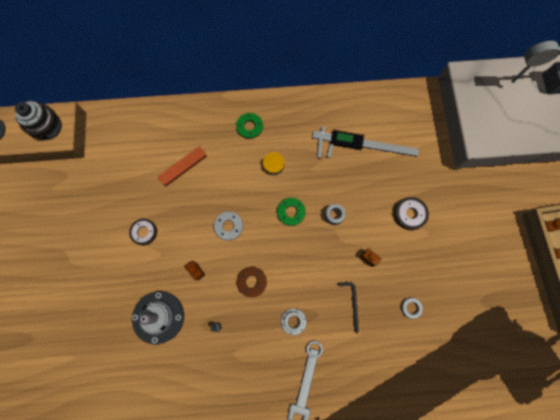

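View pics/scene0.png

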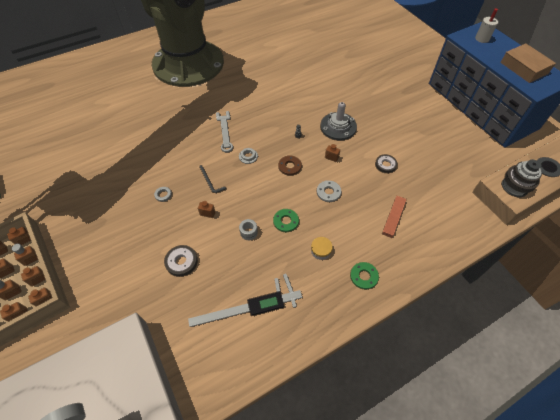

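Top view: back flange candidates are bright steel (228,225), green (291,212) and (250,125), and brown (252,281). I choose (228,225), the bright one with four holes. The other positions are:
- arbor (157,317)
- large wheel (411,213)
- small wheel (143,231)
- short collar (412,308), low
- long collar (335,213), tall
- front flange (293,321)
- bottles (195,270) and (371,257)

The scene view agrees.

```bash
cat > m.py <<'E'
from h import *
f=np.load("top0.npz"); im,d=f["im"],f["d"]; W=world(d,f)
cv2.imwrite("pics/crop.png",cv2.resize(im[180:350,110:310],None,fx=3.9,fy=3.5,interpolation=cv2.INTER_CUBIC))
print("bench z",np.round(np.median(W[150:340:5,100:440:5,2]),4))
P=dict(arbor=(157,317),back=(228,225),large=(411,213),short=(412,308),small=(143,231),front=(293,321),long=(335,213),bl=(195,270),br=(371,257),knob=(214,326),brown=(252,281),green=(291,212))
for k,(u,v) in P.items():
    r=32 if k=="arbor" else 24
    w=W[v-r:v+r,u-r:u+r].reshape(-1,3); 
    w=w[w[:,2]>0.004]; c0=W[v,u,:2]; w=w[np.hypot(*(w[:,:2]-c0).T)<.06]
    zt=np.percentile(w[:,2],90); 
    q=w[(w[:,2]>zt-.003)]
    (cx,cy),rad=cv2.minEnclosingCircle(q[:,:2].astype(np.float32))
    print(k,"n",len(w),len(q),"zt %.3f max %.3f"%(zt,w[:,2].max()),"mean",q[:,:2].mean(0).round(4),"mec %.4f %.4f d %.4f"%(cx,cy,2*rad),"rng",np.hypot(cx,cy).round(3))
E
python3 m.py
```

```text
bench z 0.002
arbor n 2202 476 zt 0.037 max 0.090 mean [0.4673 0.2469] mec 0.4701 0.2493 d 0.0526 rng 0.532
back n 631 450 zt 0.013 max 0.016 mean [0.6367 0.1061] mec 0.6370 0.1062 d 0.0601 rng 0.646
large n 912 635 zt 0.018 max 0.020 mean [ 0.6323 -0.2726] mec 0.6328 -0.2725 d 0.0697 rng 0.689
short n 331 192 zt 0.013 max 0.014 mean [ 0.4449 -0.2451] mec 0.4447 -0.2449 d 0.0396 rng 0.508
small n 571 406 zt 0.013 max 0.016 mean [0.6387 0.2806] mec 0.6389 0.2811 d 0.0556 rng 0.698
front n 511 188 zt 0.017 max 0.799 mean [ 0.4399 -0.0104] mec 0.4486 -0.0058 d 0.0603 rng 0.449
long n 387 170 zt 0.033 max 0.036 mean [ 0.6408 -0.1132] mec 0.6413 -0.1139 d 0.0396 rng 0.651
bl n 305 44 zt 0.047 max 0.050 mean [0.5501 0.1737] mec 0.5499 0.1743 d 0.0143 rng 0.577
br n 333 42 zt 0.046 max 0.052 mean [ 0.5475 -0.1735] mec 0.5481 -0.1734 d 0.0141 rng 0.575
knob n 151 33 zt 0.040 max 0.042 mean [0.4403 0.138 ] mec 0.4402 0.1382 d 0.0111 rng 0.461
brown n 682 516 zt 0.013 max 0.016 mean [0.5204 0.0653] mec 0.5205 0.0654 d 0.0596 rng 0.525
green n 649 470 zt 0.013 max 0.017 mean [ 0.6571 -0.0252] mec 0.6567 -0.0251 d 0.0598 rng 0.657
```

View pics/crop.png

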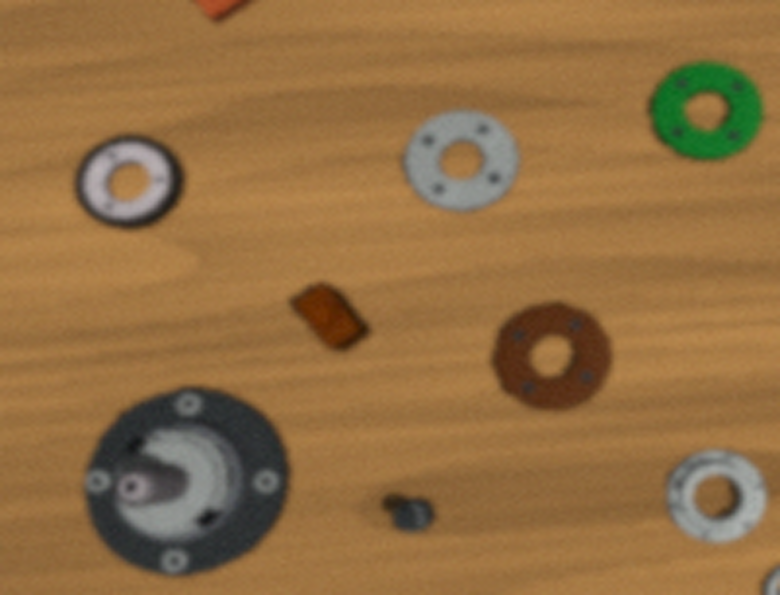

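The crop confirms the choice: the bright disc with four dark holes, distinct from the green and brown ones. Next I measure the arbor and front flange properly, and turn the tool so that its x is world +y and its y is world +x.

```bash
python3 - <<'E'
from h import *
f=np.load("top0.npz"); W=world(f["d"],f)
def fit(c,r,z0,z1):
    w=W.reshape(-1,3); w=w[(np.hypot(*(w[:,:2]-c).T)<r)&(w[:,2]>z0)&(w[:,2]<z1)]
    (x,y),rr=cv2.minEnclosingCircle(w[:,:2].astype(np.float32)); print(z0,z1,len(w),"mean",w[:,:2].mean(0).round(4),"mec %.4f %.4f d %.4f"%(x,y,2*rr))
a=[.467,.247]
fit(a,.06,.008,.016); fit(a,.035,.032,.040); fit(a,.03,.083,.1); fit(a,.03,.06,.083)
fit([.440,-.010],.03,.012,.025);fit([.440,-.010],.035,.004,.025)
E
python3 -m handwheel '[[0.087,0,0,0,0,0,-9.34],[0.087,0,0,0,0,0,-9.34],[0.087,0,0,0,0,0,-9.34],[0.087,0,0,0,0,0,-9.34],[0.087,0,0,0,0,0,-9.34],[0.087,0,0,0,0,0,-9.34],[0.087,0,0,0,0,0,-9.34],[0.087,0,0,0,0,0,0]]' 30
```

```text
0.008 0.016 1173 mean [0.4669 0.2487] mec 0.4674 0.2510 d 0.1005
0.032 0.04 391 mean [0.4674 0.2464] mec 0.4680 0.2503 d 0.0551
0.083 0.1 77 mean [0.4676 0.2509] mec 0.4677 0.2513 d 0.0186
0.06 0.083 70 mean [0.4672 0.245 ] mec 0.4672 0.2507 d 0.0202
0.012 0.025 189 mean [ 0.438  -0.0112] mec 0.4381 -0.0113 d 0.0377
0.004 0.025 431 mean [ 0.4381 -0.0107] mec 0.4397 -0.0097 d 0.0692
time: 1.1
position: [0.2706, -0.5907, 0.222]
tool_rot: [-2.223, -2.219, -0.001]
ft_force: [0.2, -0.3, 0.7]
grip_width: 0.996
grip_force: 0.0
```

```bash
python3 -m handwheel '[[0.087,0.05,0.026,0,0,0,0],[0.087,0.05,0.026,0,0,0,0],[0.087,0.05,0.026,0,0,0,0],[0.087,0.05,0.026,0,0,0,0],[0.087,0.05,0.026,0,0,0,0],[0.087,0.05,0.026,0,0,0,0],[0.087,0.05,0.026,0,0,0,0],[0.087,0.05,0.026,0,0,0,0],[0.087,0.05,0.026,0,0,0,0],[0.087,0.05,0.026,0,0,0,0],[0.087,0.05,0.026,0,0,0,0],[0.087,0.05,0.026,0,0,0,0]]' >/dev/null; python3 -m handwheel '[[0.087,0.048,0.027,0,0,0,0],[0.087,0.049,0.027,0.03,0,0,0],[0.087,0,0,0.04,0,0,0],[0.087,0,0,0,0,0,0],[0.087,0,0,0,0,0,0]]'
python3 - <<'E'
from h import *
im,d,ci=grab("wrist"); cv2.imwrite("pics/w1.png",im)
R=np.array(ci["R"]);t=np.array(ci["t"]);print("cam pos",-R.T@t,"axis",R[2],R[0]);print(np.round(ci["intrinsics"],1).tolist())
W=world(d,ci);s=ctrl.get_state()["position"];print(s)
print("depth n",(d>0).mean(), d[d>0].min())
w=W[d>0];w=w[(np.hypot(*(w[:,:2]-[.637,.106]).T)<.05)]
print("z",np.percentile(w[:,2],[5,50,90]))
w=w[(w[:,2]>.005)&(w[:,2]<.03)];(x,y),r=cv2.minEnclosingCircle(w[:,:2].astype(np.float32));print(len(w),w[:,:2].mean(0),x,y,2*r)
E
```

```text
time: 3.22
position: [0.637, 0.1044, 0.1542]
tool_rot: [2.224, 2.218, 0.001]
ft_force: [-0.1, 1.1, 0.3]
grip_width: 0.995
grip_force: 0.0
cam pos [0.63780562 0.17241124 0.31746268] axis [ 0.00132676 -0.25232045 -0.96764282] [ 0.99999552 -0.00226086  0.00196065]
[[325.1, 0.0, 273.9], [0.0, 325.1, 205.4], [0.0, 0.0, 1.0]]
[0.63742096 0.10443636 0.1549888 ]
depth n 0.9809353741496598 0.050000682
z [0.00141957 0.26203925 0.27404721]
2471 [0.63686966 0.10699398] 0.636807918548584 0.10607275366783142 0.05978535860776901
```

View pics/w1.png

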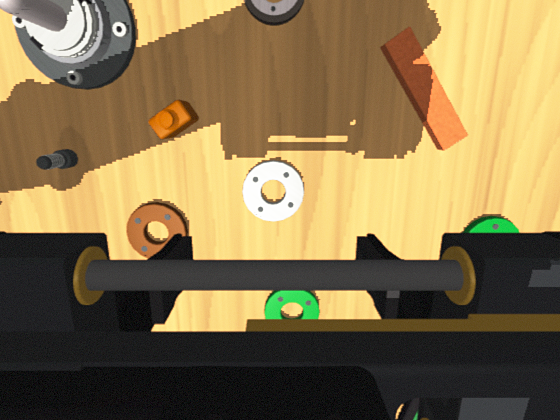

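Wrist view: the bright flange is at (273,190), between the open fingers, and agrees with the top measurement within 1 mm. Descend and grip.

```bash
python3 -m handwheel '[[0.087,0.0015,0,0.05,0,0,0],[0.087,0,0,0.05,0,0,0],[0.087,0,0,0.035,0,0,0],[0.087,0,0,0.01,0,0,0],[0.087,0,0,0.003,0,0,0],[0.087,0,0,0,0,0,0]]'; python3 -m handwheel '[[0.055,0,0,0,0,0,0],[0.055,0,0,0,0,0,0],[0.055,0,0,0,0,0,0],[0.055,0,0,0,0,0,0],[0.055,0,0,0,0,0,0],[0.055,0,0,0,0,0,0]]' 30
```

```text
time: 4.03
position: [0.6379, 0.107, 0.0071]
tool_rot: [2.22, 2.219, 0.004]
ft_force: [-0.3, 0.3, 0.5]
grip_width: 1.0
grip_force: 0.0
time: 4.78
position: [0.6364, 0.1068, 0.0052]
tool_rot: [2.221, 2.221, -0.0]
ft_force: [-0.7, -0.1, 2.8]
grip_width: 0.673
grip_force: 30.0
```

```bash
python3 -m handwheel '[[0.055,0,0,-0.04,0,0,0],[0.055,0,0,-0.05,0,0,0],[0.055,0,0,-0.04,0,0,0],[0.055,0.036,-0.0424,0,0,0,0],[0.055,0.036,-0.0424,0,0,0,0],[0.055,0.036,-0.0424,0,0,0,0],[0.055,0.036,-0.0424,0,0,0,0],[0.055,0,0,0,0,0,0],[0.055,0,0,0,0,0,0]]'
python3 - <<'E'
from h import *
im,d,ci=grab("wrist"); cv2.imwrite("pics/w2.png",im)
W=world(d,ci);s=ctrl.get_state();p=s["position"];print(p,s["ft_force"],s["grip_width"])
for z0,z1 in((p[2]-.004,p[2]+.012),(.08,.1),(.008,.014)):
    m=(d>0)&(np.hypot(*(np.moveaxis(W[...,:2]-[.4676,.2509],-1,0)))<.055)&(W[...,2]>z0)&(W[...,2]<z1)
    if m.sum()<3: print(z0,"none");continue
    w=W[m];(x,y),r=cv2.minEnclosingCircle(w[:,:2].astype(np.float32));print(z0,len(w),w.mean(0),x,y,2*r)
E
```

```text
time: 5.9
position: [0.4668, 0.2504, 0.1347]
tool_rot: [2.22, 2.221, -0.001]
ft_force: [1.1, -0.3, -2.3]
grip_width: 0.674
grip_force: 30.0
[0.46742033 0.24977225 0.13467737] [ 0.32535226  0.30908809 -2.23642825] 0.6759154006116723
0.1306773655007373 5945 [0.4675752  0.25825354 0.14048289] 0.46769100427627563 0.2584801912307739 0.07714474946260452
0.08 none
0.008 3469 [0.46673092 0.26637193 0.01122066] 0.46695053577423096 0.2508186101913452 0.10018663108348846
```

View pics/w2.png

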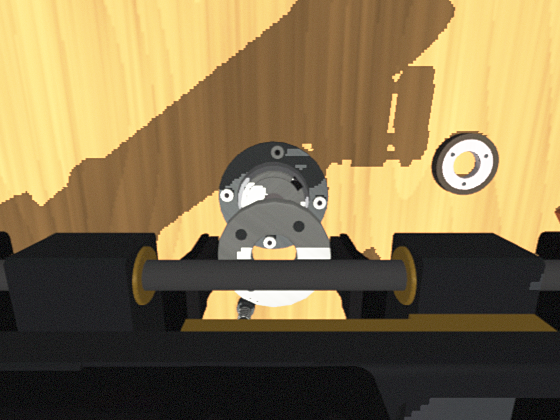

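Wrist view: the flange is held at about (275,255) over the arbor (foot centre near (275,195) in view). The foot fit gives (0.467, 0.2508), as before. I lower it in stages and watch the force.

```bash
python3 -m handwheel '[[0.055,0.0015,0,0.02,0,0,0],[0.055,0,0,0.02,0,0,0],[0.055,0,0,0.012,0,0,0],[0.055,0,0,0.01,0,0,0],[0.055,0,0,0.01,0,0,0],[0.055,0,0,0,0,0,0]]';python3 -m handwheel '[[0.055,0,0,0.01,0,0,0],[0.055,0,0,0.007,0,0,0],[0.055,0,0,0,0,0,0]]'
```

```text
time: 6.7
position: [0.4662, 0.2521, 0.0622]
tool_rot: [-2.221, -2.221, 0.002]
ft_force: [0.1, 0.6, -1.2]
grip_width: 0.673
grip_force: 30.0
time: 7.08
position: [0.4662, 0.2521, 0.0453]
tool_rot: [-2.221, -2.221, 0.002]
ft_force: [1.0, -0.0, -2.2]
grip_width: 0.674
grip_force: 30.0
```

```bash
python3 -m handwheel '[[0.055,0,0,0.004,0,0,0],[0.055,0,0,0.002,0,0,0],[0.055,0,0,0,0,0,0]]'
```

```text
time: 7.45
position: [0.4666, 0.2523, 0.0399]
tool_rot: [-2.221, -2.222, 0.0]
ft_force: [-0.1, 0.3, -2.0]
grip_width: 0.675
grip_force: 30.0
```

```bash
python3 -m handwheel '[[0.055,0,0,0.001,0,0,0],[0.055,0,0,0,0,0,0]]'
```

```text
time: 7.7
position: [0.4669, 0.2524, 0.0392]
tool_rot: [2.221, 2.221, 0.0]
ft_force: [0.4, -0.8, -1.0]
grip_width: 0.673
grip_force: 30.0
```

```bash
python3 -m handwheel '[[0.055,0,0,0.001,0,0,0],[0.087,0,0,0,0,0,0],[0.087,0,0,0,0,0,0],[0.087,0,0,0,0,0,0],[0.087,0,0,-0.04,0,0,0],[0.087,0,0,-0.05,0,0,0],[0.087,0,0,-0.02,0,0,0],[0.087,-0.0524,0.0166,0,0,0,0],[0.087,-0.0524,0.0166,0,0,0,0]]'
cat > arb.py <<'E'
from h import *
# heights at the arbor seen from the top camera: annulus of the uppermost piece round the spindle
im,d,ci=grab("top");W=world(d,ci);r=np.hypot(*np.moveaxis(W[...,:2]-[.4674,.2509],-1,0))
for a,b in((.011,.02),(.02,.024),(.024,.028),(.028,.033),(.040,.048)):
    m=(r>a)&(r<b)&(d>0);print(a,b,np.percentile(W[m][:,2],[10,50,90]).round(4))
m=(r<.045)&(W[...,2]>.03)
z=W[m][:,2];
for lo in np.arange(.032,.1,.01):
    k=m&(W[...,2]>=lo)&(W[...,2]<lo+.01)
    if k.sum()>20:(x,y),R=cv2.minEnclosingCircle(W[k][:,:2].astype(np.float32));print("%.3f n%d c %.4f %.4f d %.4f"%(lo,k.sum(),x,y,2*R))
E
python3 arb.py
```

```text
time: 8.82
position: [0.5, 0.1466, 0.1478]
tool_rot: [2.219, 2.223, -0.0]
ft_force: [1.2, -0.3, -0.8]
grip_width: 1.004
grip_force: 0.0Traceback (most recent call last):
  File "arb.py", line 5, in <module>
    m=(r>a)&(r<b)&(d>0);print(a,b,np.percentile(W[m][:,2],[10,50,90]).round(4))
                                  ~~~~~~~~~~~~~^^^^^^^^^^^^^^^^^^^^^^
    return _quantile_unchecked(
        a, q, axis, out, overwrite_input, method, keepdims, weights)
    return _ureduce(a,
                    func=_quantile_ureduce_func,
    ...<5 lines>...
                    overwrite_input=overwrite_input,
                    method=method)
    r = func(a, **kwargs)
    result = _quantile(arr,
                       quantiles=q,
    ...<2 lines>...
                       out=out,
                       weights=wgt)
    slices_having_nans = np.isnan(arr[-1, ...])
                                  ~~~^^^^^^^^^
IndexError: index -1 is out of bounds for axis 0 with size 0
```

The arm hides the arbor here, so I move on towards the large wheel first.

```bash
python3 -m handwheel '[[0.087,-0.0523,0.0165,0,0,0,0],[0.087,-0.0523,0.0165,0,0,0,0],[0.087,-0.0523,0.0165,0,0,0,0],[0.087,-0.0523,0.0165,0,0,0,0],[0.087,-0.0523,0.0165,0,0,0,0],[0.087,-0.0523,0.0165,0,0,0,0],[0.087,-0.0523,0.0165,0,0,0,0],[0.087,-0.0523,0.0165,0,0,0,0],[0.087,0,0,0,0,0,0],[0.087,0,0,0,0,0,0]]'
python3 arb.py; cat > w.py <<'E'
from h import *; import sys
c=np.array([float(sys.argv[1]),float(sys.argv[2])]);z0=float(sys.argv[3]);z1=float(sys.argv[4]);r=float(sys.argv[5])
im,d,ci=grab("wrist");W=world(d,ci);m=(d>0)&(np.hypot(*np.moveaxis(W[...,:2]-c,-1,0))<r)&(W[...,2]>z0)&(W[...,2]<z1)
w=W[m];(x,y),R=cv2.minEnclosingCircle(w[:,:2].astype(np.float32));print("wrist n",len(w),"mec %.4f %.4f d %.4f"%(x,y,2*R),"mean",w.mean(0).round(4))
print("tcp",ctrl.get_state()["position"].round(4))
E
python3 w.py .6325 -.2725 .006 .03 .045
```

```text
time: 10.12
position: [0.6316, -0.2698, 0.1467]
tool_rot: [-2.219, -2.22, -0.0]
ft_force: [0.1, -0.2, -0.8]
grip_width: 0.999
grip_force: 0.0
0.011 0.02 [0.0432 0.0454 0.0471]
0.02 0.024 [0.0441 0.0458 0.0473]
0.024 0.028 [0.0238 0.0452 0.047 ]
0.028 0.033 [0.0132 0.0225 0.0454]
0.04 0.048 [0.0099 0.0118 0.0156]
0.032 n47 c 0.4678 0.2517 d 0.0602
0.042 n654 c 0.4678 0.2520 d 0.0608
0.072 n37 c 0.4673 0.2512 d 0.0202
0.082 n87 c 0.4673 0.2506 d 0.0190
wrist n 3720 mec 0.6321 -0.2737 d 0.0692 mean [ 0.6321 -0.2726  0.0152]
tcp [ 0.6321 -0.2684  0.1477]
```

The flange is down: its top reads 45.5 mm, with a depth bias of about +1.5 mm, and it is level and centred. Grip the large wheel.

```bash
python3 -m handwheel '[[0.087,-0.004,0,0.05,0,0,0],[0.087,0,0,0.05,0,0,0],[0.087,0,0,0.03,0,0,0],[0.087,0,0,0.011,0,0,0],[0.087,0,0,0,0,0,0],[0.06,0,0,0,0,0,0],[0.06,0,0,0,0,0,0],[0.06,0,0,0,0,0,0],[0.06,0,0,0,0,0,0],[0.06,0,0,0,0,0,0]]' 30
```

```text
time: 11.48
position: [0.6325, -0.2752, 0.0083]
tool_rot: [2.221, 2.22, 0.0]
ft_force: [-1.1, 0.4, 5.9]
grip_width: 0.77
grip_force: 30.0
```

```bash
python3 -m handwheel '[[0.06,0,0,-0.04,0,0,0],[0.06,0,0,-0.06,0,0,0],[0.06,0,0,-0.035,0,0,0],[0.06,0.0525,-0.0165,0,0,0,0],[0.06,0.0525,-0.0165,0,0,0,0],[0.06,0.0525,-0.0165,0,0,0,0],[0.06,0.0525,-0.0165,0,0,0,0],[0.06,0.0525,-0.0165,0,0,0,0],[0.06,0.0525,-0.0165,0,0,0,0]]';python3 -m handwheel '[[0.06,0.0525,-0.0165,0,0,0,0],[0.06,0.0525,-0.0165,0,0,0,0],[0.06,0.0525,-0.0165,0,0,0,0],[0.06,0.0525,-0.0165,0,0,0,0],[0.06,0,0,0,0,0,0],[0.06,0,0,0,0,0,0]]'
cat > held.py <<'E'
from h import *; import sys,time
# held disc: front edge (max y) of a disc of radius R in the wrist image, and mean TCP of a few pictures' worth of readings
R=float(sys.argv[1]); P=[]
for _ in range(4):
    im,d,ci=grab("wrist"); p=ctrl.get_state()["position"];P.append(p)
    W=world(d,ci);x=W[...,0]-p[0];m=(d>0)&(abs(x)<.012)&(W[...,2]>p[2]-.012)&(W[...,2]<p[2]+.02)&(abs(W[...,1]-p[1])<.06)
    e=W[...,1]+R-np.sqrt(R*R-np.clip(x,-.012,.012)**2);print("edge-R",np.round(np.percentile(e[m],[97,99,100])-R,4),"n",m.sum(),p.round(4))
print("tcp mean",np.mean(P,0).round(4),ctrl.get_state()["ft_force"].round(1))
E
python3 held.py .034
```

```text
time: 12.6
position: [0.5319, 0.0418, 0.1417]
tool_rot: [2.221, 2.221, -0.0]
ft_force: [0.6, 0.7, -1.6]
grip_width: 0.773
grip_force: 30.0
time: 13.35
position: [0.4668, 0.2497, 0.1416]
tool_rot: [2.22, 2.222, -0.001]
ft_force: [-0.0, -0.6, -1.8]
grip_width: 0.773
grip_force: 30.0
edge-R [0.2517 0.2518 0.2521] n 3421 [0.4672 0.2489 0.1415]
edge-R [0.2509 0.251  0.2513] n 3402 [0.4675 0.2485 0.1416]
edge-R [0.2506 0.2507 0.2509] n 3410 [0.4676 0.2485 0.1417]
edge-R [0.2505 0.2507 0.2509] n 3422 [0.4675 0.2486 0.1417]
tcp mean [0.4674 0.2486 0.1416] [-0.2 -0.1 -1.9]
```

```bash
python3 -m handwheel '[[0.06,0,0,0.02,0,0,0],[0.06,0,0,0.02,0,0,0],[0.06,0,0,0.012,0,0,0],[0.06,0,0,0.01,0,0,0],[0.06,0,0,0.01,0,0,0],[0.06,0,0,0,0,0,0]]';python3 -m handwheel '[[0.06,0,0,0.01,0,0,0],[0.06,0,0,0.006,0,0,0],[0.06,0,0,0,0,0,0],[0.06,0,0,0,0,0,0]]'
```

```text
time: 14.3
position: [0.4664, 0.25, 0.0692]
tool_rot: [-2.221, -2.221, 0.002]
ft_force: [0.0, -0.5, -2.0]
grip_width: 0.77
grip_force: 30.0
time: 14.8
position: [0.4671, 0.2503, 0.0542]
tool_rot: [2.221, 2.221, 0.001]
ft_force: [-0.0, 0.2, -0.5]
grip_width: 0.77
grip_force: 30.0
```

```bash
python3 -m handwheel '[[0.06,0,0,0.002,0,0,0],[0.06,0,0,0,0,0,0],[0.06,0,0,0,0,0,0]]'
```

```text
time: 15.18
position: [0.4673, 0.2504, 0.0524]
tool_rot: [2.221, 2.221, 0.001]
ft_force: [-0.1, 0.6, 0.8]
grip_width: 0.77
grip_force: 30.0
```

```bash
python3 -m handwheel '[[0.06,0,0,0.0015,0,0,0],[0.06,0,0,0,0,0,0]]'; python3 -m handwheel '[[0.087,0,0,0,0,0,0],[0.087,0,0,0,0,0,0],[0.087,0,0,0,0,0,0],[0.087,0,0,-0.03,0,0,0],[0.087,0,0,-0.06,0,0,0],[0.087,-0.0551,-0.0025,0,0,0,0],[0.087,-0.0551,-0.0025,0,0,0,0],[0.087,-0.0551,-0.0025,0,0,0,0],[0.087,-0.0551,-0.0025,0,0,0,0],[0.087,-0.0551,-0.0025,0,0,0,0],[0.087,-0.0551,-0.0025,0,0,0,0]]'; python3 -m handwheel '[[0.087,-0.0551,-0.0025,0,0,0,0],[0.087,-0.0551,-0.0025,0,0,0,0],[0.087,-0.0551,-0.0025,0,0,0,0],[0.087,0,0,0,0,0,0],[0.087,0,0,0,0,0,0]]'; python3 arb.py;python3 w.py .4445 -.245 .006 .03 .03
```

```text
time: 15.42
position: [0.4674, 0.2504, 0.0522]
tool_rot: [2.221, 2.221, 0.0]
ft_force: [-3.8, -1.7, 12.4]
grip_width: 0.773
grip_force: 30.0
time: 16.8
position: [0.4516, -0.0823, 0.1406]
tool_rot: [2.221, 2.221, -0.0]
ft_force: [1.1, -0.0, -0.4]
grip_width: 0.998
grip_force: 0.0
time: 17.42
position: [0.4444, -0.245, 0.1401]
tool_rot: [-2.221, -2.221, -0.001]
ft_force: [-0.6, 0.3, 0.7]
grip_width: 1.0
grip_force: 0.0
0.011 0.02 [0.0574 0.0593 0.061 ]
0.02 0.024 [0.0578 0.0596 0.061 ]
0.024 0.028 [0.0575 0.0595 0.0613]
0.028 0.033 [0.015  0.0588 0.0612]
0.04 0.048 [0.01   0.0118 0.0158]
0.042 n38 c 0.4698 0.2431 d 0.0657
0.052 n1011 c 0.4689 0.2523 d 0.0699
0.062 n59 c 0.4681 0.2521 d 0.0673
0.072 n30 c 0.4674 0.2509 d 0.0200
0.082 n94 c 0.4675 0.2507 d 0.0197
wrist n 945 mec 0.4442 -0.2460 d 0.0404 mean [ 0.4441 -0.245   0.0107]
tcp [ 0.4448 -0.2441  0.1404]
```

Large wheel is seated: its top reads 59.4 mm with the same bias. The short collar agrees in both cameras, so grip it.

```bash
python3 -m handwheel '[[0.087,-0.001,0,0.05,0,0,0],[0.07,0,0,0.05,0,0,0],[0.07,0,0,0.03,0,0,0],[0.06,0,0,0.005,0,0,0],[0.055,0,0,0,0,0,0],[0.03,0,0,0,0,0,0],[0.03,0,0,0,0,0,0],[0.03,0,0,0,0,0,0],[0.03,0,0,0,0,0,0],[0.03,0,0,0,0,0,0]]' 25;  python3 -m handwheel '[[0.03,0,0,-0.04,0,0,0],[0.03,0,0,-0.06,0,0,0],[0.03,0,0,-0.05,0,0,0],[0.03,0.0552,0.0025,0,0,0,0],[0.03,0.0552,0.0025,0,0,0,0],[0.03,0.0552,0.0025,0,0,0,0],[0.03,0.0552,0.0025,0,0,0,0],[0.03,0.0552,0.0025,0,0,0,0],[0.03,0.0552,0.0025,0,0,0,0]]'
```

```text
time: 18.77
position: [0.4452, -0.2473, 0.0066]
tool_rot: [2.22, 2.22, 0.0]
ft_force: [-0.5, 0.0, 7.3]
grip_width: 0.436
grip_force: 25.0
time: 19.9
position: [0.4592, 0.086, 0.1556]
tool_rot: [2.221, 2.22, -0.0]
ft_force: [1.1, -0.8, -0.9]
grip_width: 0.436
grip_force: 25.0
```

```bash
python3 -m handwheel '[[0.03,0.0552,0.0025,0,0,0,0],[0.03,0.0552,0.0025,0,0,0,0],[0.03,0.0552,0.0025,0,0,0,0],[0.03,0,0,0,0,0,0],[0.03,0,0,0,0,0,0]]';python3 held.py .02
```

```text
time: 20.52
position: [0.4667, 0.2495, 0.155]
tool_rot: [-2.221, -2.222, 0.002]
ft_force: [0.4, -0.8, -1.4]
grip_width: 0.432
grip_force: 25.0
edge-R [0.251  0.2512 0.2514] n 1004 [0.467  0.2486 0.155 ]
edge-R [0.2501 0.2503 0.2506] n 999 [0.4673 0.2483 0.1552]
edge-R [0.2498 0.2499 0.2505] n 1008 [0.4673 0.2482 0.1553]
edge-R [0.2497 0.25   0.2503] n 1007 [0.4674 0.2483 0.1554]
tcp mean [0.4672 0.2484 0.1552] [-0.4  0.4 -0. ]
```

```bash
python3 -m handwheel '[[0.03,0.001,0,0.02,0,0,0],[0.03,0,0,0.02,0,0,0],[0.03,0,0,0.012,0,0,0],[0.03,0,0,0.01,0,0,0],[0.03,0,0,0.01,0,0,0],[0.03,0,0,0,0,0,0]]';python3 -m handwheel '[[0.03,0,0,0.01,0,0,0],[0.03,0,0,0.004,0,0,0],[0.03,0,0,0.001,0,0,0],[0.03,0,0,0,0,0,0]]'
```

```text
time: 21.48
position: [0.4665, 0.2509, 0.0827]
tool_rot: [-2.221, -2.221, 0.002]
ft_force: [0.3, -0.1, -1.0]
grip_width: 0.433
grip_force: 25.0
time: 21.98
position: [0.4671, 0.2512, 0.0686]
tool_rot: [2.221, 2.222, 0.001]
ft_force: [-0.2, 0.5, -0.3]
grip_width: 0.437
grip_force: 25.0
```

```bash
python3 -m handwheel '[[0.03,0,0,0.002,0,0,0],[0.03,0,0,0,0,0,0],[0.03,0,0,0,0,0,0]]'
```

```text
time: 22.35
position: [0.467, 0.2511, 0.0665]
tool_rot: [2.221, 2.221, 0.0]
ft_force: [0.0, -0.6, -1.1]
grip_width: 0.437
grip_force: 25.0
```

```bash
python3 -m handwheel '[[0.03,0,0,0.0015,0,0,0],[0.03,0,0,0,0,0,0]]'; python3 -m handwheel '[[0.03,0,0,0.001,0,0,0],[0.03,0,0,0,0,0,0]]'
```

```text
time: 22.6
position: [0.4668, 0.251, 0.0649]
tool_rot: [-2.221, -2.222, 0.001]
ft_force: [0.4, -0.3, -0.3]
grip_width: 0.436
grip_force: 25.0
time: 22.85
position: [0.467, 0.2511, 0.0646]
tool_rot: [2.221, 2.221, -0.001]
ft_force: [-2.0, -2.0, 5.1]
grip_width: 0.433
grip_force: 25.0
```

```bash
python3 -m handwheel '[[0.06,0,0,0,0,0,0],[0.06,0,0,0,0,0,0],[0.06,0,0,0,0,0,0],[0.07,0,0,-0.04,0,0,0],[0.08,0,0,-0.04,0,0,0],[0.08,0.0095,0.0573,0,0,0,0],[0.08,0.0095,0.0573,0,0,0,0],[0.08,0.0095,0.0573,0,0,0,0],[0.08,0,0,0,0,0,0],[0.08,0,0,0,0,0,0]]'; python3 w.py .639 .281 .006 .03 .04; python3 arb.py
```

```text
time: 24.1
position: [0.6378, 0.2801, 0.1431]
tool_rot: [-2.219, -2.221, 0.002]
ft_force: [-0.8, 0.9, 1.0]
grip_width: 0.923
grip_force: 0.0
wrist n 2184 mec 0.6384 0.2807 d 0.0551 mean [0.6381 0.2814 0.0112]
tcp [0.6375 0.2802 0.1439]
0.011 0.02 [0.0599 0.0685 0.0706]
0.02 0.024 [0.058  0.0596 0.061 ]
0.024 0.028 [0.0227 0.0592 0.0611]
0.028 0.033 [0.0139 0.0504 0.0608]
0.04 0.048 [0.0101 0.0118 0.0147]
0.042 n36 c 0.4738 0.2369 d 0.0605
0.052 n357 c 0.4721 0.2470 d 0.0670
0.062 n103 c 0.4781 0.2436 d 0.0453
```

Collar seated, with its top reading about 69 mm. Grip the small wheel.

```bash
python3 -m handwheel '[[0.08,0.0007,0.0007,0.05,0,0,0],[0.08,0,0,0.05,0,0,0],[0.08,0,0,0.03,0,0,0],[0.08,0,0,0.008,0,0,0],[0.075,0,0,0,0,0,0],[0.045,0,0,0,0,0,0],[0.045,0,0,0,0,0,0],[0.045,0,0,0,0,0,0],[0.045,0,0,0,0,0,0],[0.045,0,0,0,0,0,0]]' 25;  python3 -m handwheel '[[0.045,0,0,-0.04,0,0,0],[0.045,0,0,-0.06,0,0,0],[0.045,0,0,-0.055,0,0,0],[0.045,-0.0101,-0.0571,0,0,0,0],[0.045,-0.0101,-0.0571,0,0,0,0],[0.045,-0.0101,-0.0571,0,0,0,0],[0.045,0,0,0,0,0,0],[0.045,0,0,0,0,0,0]]'; python3 held.py .027
```

```text
time: 25.45
position: [0.6399, 0.2806, 0.0069]
tool_rot: [2.221, 2.221, 0.001]
ft_force: [-1.4, -1.0, 5.7]
grip_width: 0.601
grip_force: 25.0
time: 26.45
position: [0.4691, 0.2495, 0.1613]
tool_rot: [2.221, 2.22, 0.002]
ft_force: [0.2, -0.7, -0.8]
grip_width: 0.601
grip_force: 25.0
edge-R [0.2502 0.2503 0.2506] n 2071 [0.4696 0.2498 0.1613]
edge-R [0.2505 0.2507 0.2509] n 2056 [0.4697 0.25   0.1613]
edge-R [0.2508 0.251  0.2512] n 2065 [0.4695 0.2502 0.1612]
edge-R [0.251  0.2512 0.2514] n 2062 [0.4693 0.2503 0.1611]
tcp mean [0.4695 0.2501 0.1612] [ 0.6 -0.1 -1. ]
```

```bash
python3 -m handwheel '[[0.045,0,-0.002,0.02,0,0,0],[0.045,0,0,0.02,0,0,0],[0.045,0,0,0.012,0,0,0],[0.045,0,0,0.01,0,0,0],[0.045,0,0,0.008,0,0,0],[0.045,0,0,0,0,0,0]]';python3 -m handwheel '[[0.045,0,0,0.01,0,0,0],[0.045,0,0,0.003,0,0,0],[0.045,0,0,0,0,0,0],[0.045,0,0,0,0,0,0]]'
```

```text
time: 27.4
position: [0.466, 0.2498, 0.0905]
tool_rot: [-2.221, -2.221, 0.001]
ft_force: [0.8, -0.3, -1.0]
grip_width: 0.604
grip_force: 25.0
time: 27.9
position: [0.4664, 0.2501, 0.0782]
tool_rot: [2.221, 2.221, 0.0]
ft_force: [-0.6, -0.4, -0.5]
grip_width: 0.602
grip_force: 25.0
```

```bash
python3 -m handwheel '[[0.045,0,0,0.002,0,0,0],[0.045,0,0,0,0,0,0]]';  python3 -m handwheel '[[0.045,0,0,0.001,0,0,0],[0.045,0,0,0,0,0,0]]'
```

```text
time: 28.15
position: [0.4662, 0.2499, 0.0759]
tool_rot: [2.221, 2.222, -0.0]
ft_force: [-0.4, -0.3, 0.1]
grip_width: 0.602
grip_force: 25.0
time: 28.4
position: [0.4663, 0.25, 0.075]
tool_rot: [2.221, 2.222, 0.0]
ft_force: [0.2, 0.5, -0.3]
grip_width: 0.601
grip_force: 25.0
```

```bash
python3 -m handwheel '[[0.045,0,0,0.001,0,0,0],[0.045,0,0,0,0,0,0]]';  python3 -m handwheel '[[0.045,0,0,0.001,0,0,0],[0.045,0,0,0,0,0,0]]'
```

```text
time: 28.65
position: [0.4663, 0.25, 0.0748]
tool_rot: [2.221, 2.221, -0.001]
ft_force: [-2.0, -2.2, 6.5]
grip_width: 0.6
grip_force: 25.0
time: 28.9
position: [0.4663, 0.25, 0.0747]
tool_rot: [2.221, 2.221, -0.001]
ft_force: [-3.8, -2.8, 12.0]
grip_width: 0.6
grip_force: 25.0
```

Seated firmly. On to the front flange.

```bash
python3 -m handwheel '[[0.075,0,0,0,0,0,0],[0.075,0,0,0,0,0,0],[0.075,0,0,0,0,0,0],[0.075,0,0,-0.03,0,0,0],[0.075,0,0,-0.035,0,0,0],[0.075,-0.0522,-0.0057,0,0,0,0],[0.075,-0.0522,-0.0057,0,0,0,0],[0.075,-0.0522,-0.0057,0,0,0,0],[0.075,-0.0522,-0.0057,0,0,0,0],[0.075,-0.0522,-0.0057,0,0,0,0],[0.075,0,0,0,0,0,0],[0.075,0,0,0,0,0,0]]'; python3 w.py .438 -.011 .004 .03 .033;python3 w.py .438 -.011 .012 .03 .033; python3 arb.py
python3 -c "
from h import *
im,d,ci=grab('scene');cv2.imwrite('pics/s2.png',cv2.resize(im[80:280,140:420],None,fx=2.8,fy=2.8))"
```

```text
time: 30.4
position: [0.4378, -0.0105, 0.1379]
tool_rot: [-2.221, -2.221, -0.001]
ft_force: [0.4, -0.4, -0.4]
grip_width: 0.863
grip_force: 0.0
wrist n 1669 mec 0.4373 -0.0117 d 0.0498 mean [ 0.4374 -0.0099  0.0104]
tcp [ 0.4379 -0.0098  0.138 ]
wrist n 794 mec 0.4375 -0.0117 d 0.0380 mean [ 0.4374 -0.0112  0.0149]
tcp [ 0.4379 -0.0096  0.138 ]
0.011 0.02 [0.0775 0.0794 0.081 ]
0.02 0.024 [0.0782 0.0796 0.0813]
0.024 0.028 [0.0592 0.0789 0.0809]
0.028 0.033 [0.0145 0.0572 0.061 ]
0.04 0.048 [0.0099 0.0117 0.0158]
0.042 n40 c 0.4691 0.2449 d 0.0669
0.052 n361 c 0.4689 0.2522 d 0.0701
0.062 n39 c 0.4676 0.2515 d 0.0670
0.072 n687 c 0.4670 0.2505 d 0.0562
0.082 n108 c 0.4660 0.2522 d 0.0515
```

View pics/s2.png

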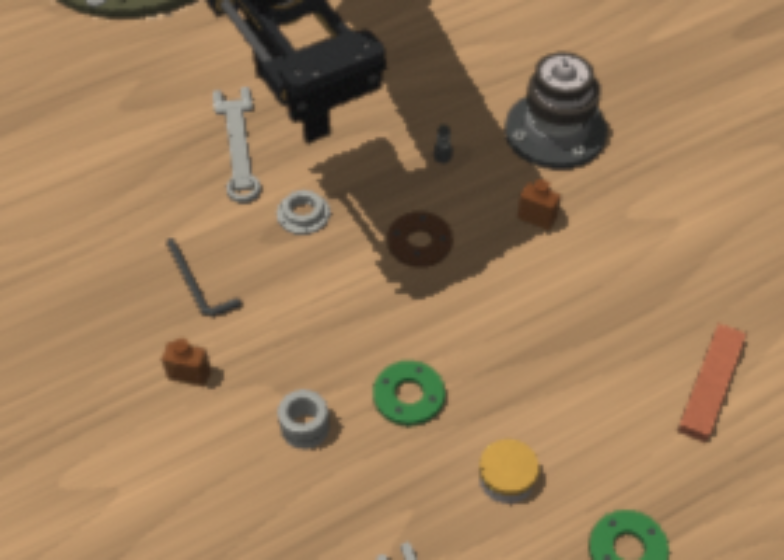

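The scene crop shows the four-piece stack level at (565,90), bottles and long collar untouched, and the front flange hub up at (303,212). Grip the hub with the tips above the brim.

```bash
python3 -m handwheel '[[0.075,-0.0017,-0.0003,0.05,0,0,0],[0.075,0,0,0.05,0,0,0],[0.065,0,0,0.022,0,0,0],[0.06,0,0,0.005,0,0,0],[0.055,0,0,0,0,0,0],[0.055,0,0,0,0,0,0]]'
```

```text
time: 31.35
position: [0.4386, -0.0128, 0.0122]
tool_rot: [2.22, 2.22, 0.002]
ft_force: [0.1, 0.2, 0.8]
grip_width: 0.638
grip_force: 0.0
```

```bash
python3 -m handwheel '[[0.055,0,0,0.001,0,0,0],[0.055,0,0,0,0,0,0],[0.03,0,0,0,0,0,0],[0.03,0,0,0,0,0,0],[0.03,0,0,0,0,0,0],[0.03,0,0,0,0,0,0],[0.03,0,0,0,0,0,0]]' 25
```

```text
time: 32.22
position: [0.4374, -0.0128, 0.01]
tool_rot: [-2.221, -2.222, 0.0]
ft_force: [-0.9, -0.3, 1.0]
grip_width: 0.408
grip_force: 25.0
```

```bash
python3 -m handwheel '[[0.03,0,0,-0.03,0,0,0],[0.03,0,0,-0.06,0,0,0],[0.03,0,0,-0.06,0,0,0],[0.03,0.0525,0.006,0,0,0,0],[0.03,0.0525,0.006,0,0,0,0],[0.03,0.0525,0.006,0,0,0,0],[0.03,0.0525,0.006,0,0,0,0],[0.03,0.0525,0.006,0,0,0,0],[0.03,0,0,0,0,0,0],[0.03,0,0,0,0,0,0]]'; python3 held.py .025
python3 -c "
from h import *
im,d,ci=grab('wrist');cv2.imwrite('pics/w3.png',im[130:330,150:400])"
```

```text
time: 33.48
position: [0.4671, 0.2492, 0.1594]
tool_rot: [-2.221, -2.222, 0.002]
ft_force: [-0.4, -0.3, -1.2]
grip_width: 0.41
grip_force: 25.0
edge-R [0.2499 0.2502 0.2504] n 1563 [0.4675 0.2483 0.1595]
edge-R [0.2489 0.2492 0.2495] n 1536 [0.4678 0.2479 0.1597]
edge-R [0.2485 0.2488 0.2492] n 1550 [0.4679 0.2477 0.1598]
edge-R [0.2484 0.2487 0.2491] n 1558 [0.4679 0.2479 0.1599]
tcp mean [0.4678 0.2479 0.1597] [ 0.3 -0.5 -0.4]
```

View pics/w3.png

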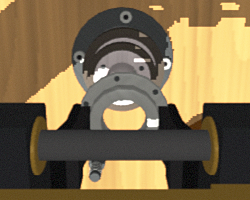

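The flange is held level at (123,105) in the crop, hub between the pads. Nudge it 1 mm to centre and lower.

```bash
python3 -m handwheel '[[0.03,0.001,-0.0005,0.02,0,0,0],[0.03,0,0,0.02,0,0,0],[0.03,0,0,0.01,0,0,0],[0.03,0,0,0.005,0,0,0],[0.03,0,0,0,0,0,0],[0.03,0,0,0,0,0,0]]'; python3 held.py .025
```

```text
time: 34.48
position: [0.4673, 0.2511, 0.1054]
tool_rot: [2.221, 2.221, 0.001]
ft_force: [-0.3, 0.4, -1.3]
grip_width: 0.407
grip_force: 25.0
edge-R [0.2518 0.2521 0.2524] n 1559 [0.4673 0.2511 0.1055]
edge-R [0.2517 0.252  0.2525] n 1555 [0.4673 0.251  0.1055]
edge-R [0.2516 0.252  0.2523] n 1563 [0.4673 0.2509 0.1054]
edge-R [0.2516 0.2519 0.2524] n 1563 [0.4672 0.2508 0.1054]
tcp mean [0.4673 0.2509 0.1055] [-0.4 -0.7 -0.4]
```

```bash
python3 -m handwheel '[[0.03,-0.0008,0,0.005,0,0,0],[0.03,0,0,0.004,0,0,0],[0.03,0,0,0.003,0,0,0],[0.03,0,0,0,0,0,0]]'; python3 -m handwheel '[[0.03,0,0,0.002,0,0,0],[0.03,0,0,0.001,0,0,0],[0.03,0,0,0,0,0,0]]'
```

```text
time: 35.17
position: [0.4666, 0.2499, 0.0926]
tool_rot: [-2.221, -2.221, 0.001]
ft_force: [0.2, -0.2, -0.5]
grip_width: 0.405
grip_force: 25.0
time: 35.55
position: [0.4668, 0.2499, 0.0899]
tool_rot: [-2.221, -2.222, 0.0]
ft_force: [-0.2, -0.5, -0.8]
grip_width: 0.409
grip_force: 25.0
```

```bash
python3 -m handwheel '[[0.03,0,0,0.001,0,0,0],[0.03,0,0,0,0,0,0]]'; python3 -m handwheel '[[0.03,0,0,0.001,0,0,0],[0.03,0,0,0,0,0,0]]'
```

```text
time: 35.8
position: [0.4669, 0.2499, 0.0889]
tool_rot: [2.221, 2.221, -0.0]
ft_force: [-1.0, -0.0, -1.3]
grip_width: 0.41
grip_force: 25.0
time: 36.05
position: [0.467, 0.25, 0.0881]
tool_rot: [2.221, 2.222, 0.0]
ft_force: [0.6, -0.1, 0.4]
grip_width: 0.413
grip_force: 25.0
```

```bash
python3 -m handwheel '[[0.03,0,0,0.001,0,0,0],[0.03,0,0,0,0,0,0]]'; python3 -m handwheel '[[0.03,0,0,0.0005,0,0,0],[0.03,0,0,0,0,0,0]]'
```

```text
time: 36.3
position: [0.467, 0.25, 0.0879]
tool_rot: [2.221, 2.221, -0.001]
ft_force: [-2.3, -0.7, 7.7]
grip_width: 0.411
grip_force: 25.0
time: 36.55
position: [0.4671, 0.2501, 0.0879]
tool_rot: [2.221, 2.221, -0.001]
ft_force: [-4.1, -2.1, 10.9]
grip_width: 0.412
grip_force: 25.0
```

Contact at the expected height: the underside is at 78 mm. Release, retreat and check.

```bash
python3 -m handwheel '[[0.06,0,0,0,0,0,0],[0.06,0,0,0,0,0,0],[0.06,0,0,0,0,0,0],[0.06,0,0,-0.03,0,0,0],[0.06,0,0,-0.05,0,0,0],[0.06,-0.05,0,0,0,0,0],[0.06,-0.05,0,0,0,0,0],[0.06,-0.05,0,0,0,0,0],[0.06,-0.05,0,0,0,0,0],[0.06,-0.05,0,0,0,0,0],[0.06,0,0,0,0,0,0],[0.06,0,0,0,0,0,0]]'; python3 arb.py
python3 -c "
from h import *
im,d,ci=grab('scene');cv2.imwrite('pics/s3.png',cv2.resize(im[80:280,140:420],None,fx=2.8,fy=2.8))"
```

```text
time: 38.05
position: [0.4669, 0.0006, 0.1664]
tool_rot: [-2.221, -2.221, -0.001]
ft_force: [-0.4, 1.2, -0.0]
grip_width: 0.691
grip_force: 0.0
0.011 0.02 [0.0827 0.0923 0.0945]
0.02 0.024 [0.0824 0.0844 0.0859]
0.024 0.028 [0.0587 0.0786 0.0829]
0.028 0.033 [0.0144 0.0569 0.0609]
0.04 0.048 [0.0102 0.012  0.0158]
0.042 n41 c 0.4690 0.2443 d 0.0667
0.052 n363 c 0.4687 0.2521 d 0.0693
0.062 n27 c 0.4684 0.2515 d 0.0668
0.072 n208 c 0.4672 0.2503 d 0.0556
0.082 n405 c 0.4684 0.2495 d 0.0527
0.092 n199 c 0.4684 0.2510 d 0.0376
```

View pics/s3.png

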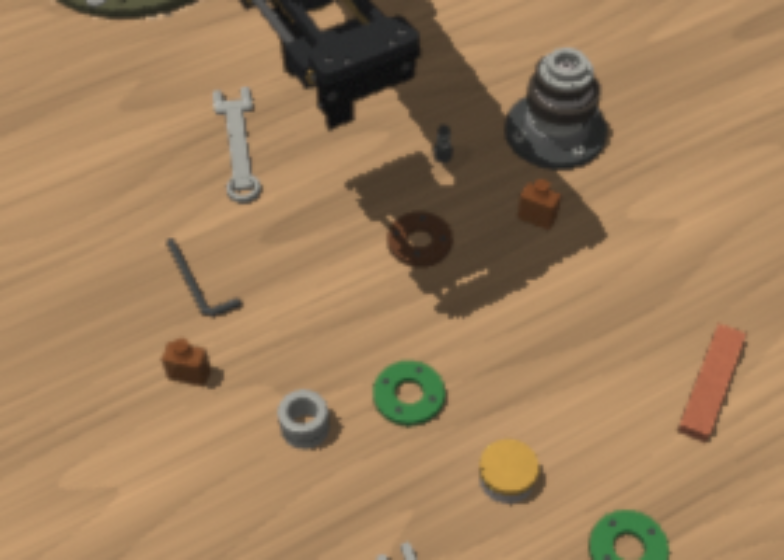

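The full stack stands level at (565,80). The brim reads 84.4 mm and the hub about 93 mm, which match 83 and 92 with the bias, and the bottles at (186,363) and (540,203) and long collar at (304,417) have not moved.

```bash
python3 -c "
from bench import ctrl; print(ctrl.close_job())"
```

```text
the job is handed in; nothing more can be done
None
```

I stacked all five pieces on the arbor in order and handed the job in at about 38 s; camera heights show each one fully down, the bottles and long collar look unmoved, and no verdict came back.

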